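Close up the wheel sharpener

ROBOT

A 7-joint arm with a two-finger parallel gripper is mounted at the origin on the work surface. World frame = base frame: x ahead of the robot, y to its left, z up, the work surface at z = 0. Lengths are in m, angles in rad, forces in N, time in s.
With the tool pointing down it reaches from about 0.375 to 0.925 m from the base axis. Payload 3.1 kg.
Tool frame: the origin (TCP) lies midway between the tips of the shut fingers; the grasp point (between the pads) lies 19 mm behind it; z points along the fingers, y is the line along which they close (so a half turn about z gives the same grasp; the last joint's range is limited). The gripper opens to 85 mm and grips with 20 to 120 N. Pads are 22 mm wide; open, the fingers measure 114 mm over their backs; the gripper's body (76 mm by 85 mm) begins 54 mm behind the grasp point. The pads swing forward as they close: fully open they stand 13 mm farther back than shut.
Start: joints at [1.031, 0.383, 0.044, 1.598, -0.018, 1.161, -0.05], TCP at [0.278, -0.588, 0.231] pointing down, gripper open.
Joint ranges: [-2.61, 2.61], [-0.41, 2.15], [-1.48, 1.57], [0, 2.5], [-1.57, 4.71], [0.05, 1.97], [-2.85, 2.85]. Speed limits (rad/s): [2.79, 2.79, 3.14, 3.14, 3.14, 3.14, 3.14].

INTERFACE

Orientations are given as a unit quaternion [w, x, y, z].
In Python, from plant import arm, vision, nets gives the robot as it stands. The module is installed in compiled form; this text tells all that it offers.
- The arm moves only by the tool play_rows, never from a script. Its argument "commands" is text: rows parted by semicolons, each of 4 numbers parted by spaces: the shift along the tool's x, y, z in mm, then the turn about the tool's z in degrees. A call has 1 to 10 rows; each row is the pose to reach, as a shift and turn from the pose commanded when the call began, along the tool's axes at that moment; what a row does not reach only later rows make up. A row lasts 1/8 s, in which the tool goes at most 62.5 mm and 10.7 degrees, less where a joint would pass 70% of its speed; a pose out of reach is approached as far as the arm can. A call with a gripper value outside its range is refused whole. "claw" is the opening, from 0 (shut) to 1 (fully open), set as the call begins (left out, the last holds). The fingers move at their own pace and stop on an object; the grip force is fixed at half the most. Time passes only in rows, so rows that repeat a pose let the fingers close. It gives the time, the measured TCP pose, the force, the opening and the grip force at its end, in the units of the state.
- arm.get_state(): the state, without advancing time (a new reading comes with each control period).
- vision.read_camera(name): name is "side" or "top" or "wrist"; returns the picture (400x640x3 uint8, red, green, blue); there is no depth.
- vision.get_calibration(name): a dict with "mtx" (3x3 intrinsics, pixels), "k1" (the pictures are not rectified: a ray, as slopes to the right and down, at radius r is drawn at 1 + k1 r^2 times it, then the intrinsics apply), "xyz" and "rotation" of the camera in the world; the wrist camera has in their place "T_tool_cam" (4x4, takes a point from camera to tool coordinates, whose origin is the TCP and whose axes are the flange's). Camera axes: x right, y down, z forward; pixel columns grow to the right and rows downward; lengths in m; the calibration is good to about 2 mm. A picture is of the moment at which its call begins: read the wrist's pose just before it. get_calibration takes no time and is no camera call.
- arm.sign_off(): hands the job in; it is judged then, once.
Trained networks look in the newest picture that a camera, given by its name, has taken for a name from the list of things; names that differ only in an ending like _2 or _b are one class to them, and where a whole thing is asked for, a point or a joint stands for the part that bears it (a point fixed in the world has none). Each returns a list of dicts, best first, with "conf" (0 to 1); they miss things now and then, are a little off and sometimes report something else, mostly with a low value. They report only what shows in the picture. A call takes as long as a camera call. They do not tell look-alikes from the thing itself.
- nets.search_frame(thing, camera): "bbox" ([left, top, right, bottom] in pixels, round what is visible of it).
- nets.spot_point(thing, camera): "xy" ([column, row] in pixels: a listed point, or the origin of a listed thing).
The state is a dict: "time": time; "joints": joint angles; "joint_velocities": joint speeds; "joint_efforts": joint torques, N m; "position": TCP position; "eef_rot": TCP orientation; "wrist_force": force on the tool from outside, world axes, zero at the start; "torque": the same for the moment, N m; "opening": opening from 0.0 (shut) to 1.0 (fully open); "finger_force": force on a finger pad.
Only numpy, scipy, OpenCV 4.12 (cv2) and the standard library are available. Lean on these libraries where they do the work, as an engineer would, in place of code of your own. Each camera call takes 0.05 s, during which the arm holds its last target. There are 200 camera calls.

TASK

Finish mounting the stone wheel on the sharpening machine: first turn the hex nut on top of the wheel's hub clockwise by hand until it stops, then set the grey hub cap over the nut and press it straight down until it snaps on and sits flush on the stone. Do not let go: keep pressing the cap down firmly against the stone, and finish while still pressing. Leave the carved figure standing where it is.

Things in the scene. Friction and masses are not known exactly. Their poses are not given: they have to be found in the camera images.
- wheel: Grey stone wheel, 140 mm across, level on the fixed grey machine (200 x 170 x 70 mm); it does not turn. Origin: centre of its top face, 82 mm above the bench; z up. From its middle rises the aluminium hub, 49 mm in diameter, 18 mm high, top rim bevelled to 43 mm. Three spring balls stand out 3.5 mm from the hub's side, 8.5 mm above the wheel.
- nut_mid (a point): Centre of the steel hex nut on the hub, half-way up it, 28 mm above the wheel's top face. 34 mm across flats, 20 mm high, standing on the hub's top. The point turns with the nut: flats face its +x and -x, the others lie 60 degrees to either side; z up. The nut is captive and stays at its height.
- nut (a joint): Angle of the nut, rad: grows as it is turned clockwise seen from above. 1.2 = tight, at the stop; starts between 0 and 0.4. Turning takes about 0.12 N m; it stays where it is left.
- cap_mid (a point): Centre of the loose grey plastic hub cap, half-way up, 35.5 mm above its lower rim; z up. It stands on its open end: a round cup 64 mm in diameter, 45 mm high, with a round knob 24 mm in diameter, 26 mm high on top (71 mm in all; flat shoulder around the knob at 45 mm). 60 to 120 g. Snapped on, this point lies 35.5 mm above the wheel's top face.
- cap: The same cap; origin: centre of its lower rim. Inside 58 mm wide, 41 mm deep, with a 3 mm high bead of 51 mm inner diameter at the rim that slides over the hub with 1 mm play all round. It meets the spring balls with the rim about 12 mm above the wheel; pushing past takes 10 to 20 N, the force drops suddenly at about 6 mm, then the rim goes down onto the wheel.
- figure_mid (a point): Centre of the carved light-wood figure (base 70 x 60 mm, 163 mm tall), 80 mm above its underside. It is loose and stands on the bench; leave it alone.
Mind the look-alikes: they are no part of the job. There is more than one size of the cap; the job needs the middle-sized.

How it is judged:
By the outcome, as a careful person would: the job done as asked, in the order asked, and still so for the second after the job is handed in, while the arm keeps its last pose, push and grip.
It also fails if it takes over 58 s, if anything falls off the work surface, if the arm or the gripper's body presses on something with over 40 N, if the wrist force passes 120 N, or if a joint passes its speed limit or range.

## Working session

There is one attempt and no reset: what is moved stays moved. The work goes in short steps, Python scripts to look and compute and a tool call to move; the robot and the scene stay as the last step left them, time stands still between calls to the robot, and variables do not carry over. Pictures are saved under pics/ and viewed, at most 13 in all, crops included, and the job is handed in when it is done.

Besides the shell and the picture viewer there is one more tool, called after ">>>" in YAML: its name, and indented under it one key for each argument. play_rows: Moves the arm, as the interface text tells. Its arguments: {"type":"object","properties":{"commands":{"type":"string"},"claw":{"type":"number"}},"required":["commands"]}

```bash
mkdir -p pics
cat > h.py <<'E'
import numpy as np, cv2
from scipy.spatial.transform import Rotation as R
from plant import arm, vision, nets
def q2R(q): return R.from_quat([q[1],q[2],q[3],q[0]]).as_matrix()
def cam(name,st=None):
    c=vision.get_calibration(name); K=np.array(c["mtx"])
    if name=="wrist":
        st=st or arm.get_state(); T=np.array(c["T_tool_cam"]); Rt=q2R(st["eef_rot"])
        return K,c["k1"],np.array(st["position"])+Rt@T[:3,3],Rt@T[:3,:3]
    r=np.array(c["rotation"],float)
    Rm=r if r.shape==(3,3) else q2R(r)
    return K,c["k1"],np.array(c["xyz"]),Rm
def ray(name,uv,C):
    K,k1,o,Rm=C; d=np.linalg.inv(K)@[uv[0],uv[1],1]; d=d[:2]; u=d.copy()
    for _ in range(30): u=d/(1+k1*(u@u))
    v=Rm@np.array([u[0],u[1],1]); return o,v/np.linalg.norm(v)
def atz(name,uv,z,C):
    o,v=ray(name,uv,C); return o+v*(z-o[2])/v[2]
def proj(p,C):
    K,k1,o,Rm=C; q=Rm.T@(np.array(p)-o); u=q[:2]/q[2]; u=u*(1+k1*(u@u)); return (K@[u[0],u[1],1])[:2]
def tri(a,b):
    (o1,v1),(o2,v2)=a,b; A=np.stack([v1,-v2],1); t=np.linalg.lstsq(A,o2-o1,rcond=None)[0]
    p,q=o1+v1*t[0],o2+v2*t[1]; return (p+q)/2,np.linalg.norm(p-q)
E
python3 - <<'E'
from h import *
np.set_printoptions(precision=4,suppress=True)
st=arm.get_state(); print(st)
ims=[]
for n in ["side","top"]:
    im=vision.read_camera(n); cv2.imwrite(f"pics/{n}0.png",im[:,:,::-1])
    print(n,vision.get_calibration(n))
    for t in ["wheel","nut_mid","cap_mid","figure_mid"]:
        print(n,t,[(np.round(d["xy"],1).tolist(),round(d["conf"],2)) for d in nets.spot_point(t,n)])
E
```

```text
{'time': 0.0, 'joints': array([ 1.0312,  0.3839,  0.0438,  1.5996, -0.0179,  1.1612, -0.0499]), 'joint_velocities': array([-0.0022,  0.0012, -0.0008,  0.0008,  0.0004,  0.0008, -0.0001]), 'joint_efforts': array([  0.0002, -43.3469,   1.0248, -24.9516,   0.0108,   0.0112,
         0.    ]), 'position': array([ 0.2775, -0.5867,  0.2299]), 'eef_rot': array([-0.0013,  0.9757,  0.2192, -0.0004]), 'wrist_force': array([ 0.4523,  1.1095, -0.0935]), 'torque': array([-0.0272, -0.0335, -0.0333]), 'finger_force': 0.0, 'opening': 1.0002322784935174}
side {'mtx': array([[390.4281,   0.    , 314.6152],
       [  0.    , 390.4281, 195.0347],
       [  0.    ,   0.    ,   1.    ]]), 'k1': 0.018086566445028762, 'xyz': array([ 0.2731, -0.4277,  0.6321]), 'rotation': array([-0.3822,  0.8736, -0.2773,  0.1175])}
side wheel [([346.1, 237.6], 0.86)]
side nut_mid [([351.3, 228.4], 0.64)]
side cap_mid [([207.0, 183.4], 0.81), ([258.3, 176.3], 0.67), ([292.4, 164.6], 0.54)]
side figure_mid [([343.3, 142.1], 0.9)]
top {'mtx': array([[381.2587,   0.    , 320.4965],
       [  0.    , 381.2587, 200.1778],
       [  0.    ,   0.    ,   1.    ]]), 'k1': -0.07272374109483842, 'xyz': array([0.5531, 0.0687, 0.8516]), 'rotation': array([ 0.0254, -0.6997,  0.7133, -0.0314])}
top wheel [([385.6, 212.0], 0.66)]
top nut_mid [([390.1, 207.8], 0.76)]
top cap_mid [([240.2, 222.9], 0.92), ([234.4, 182.7], 0.92), ([225.7, 277.5], 0.61)]
top figure_mid [([260.7, 122.2], 0.81)]
```

View pics/side0.png

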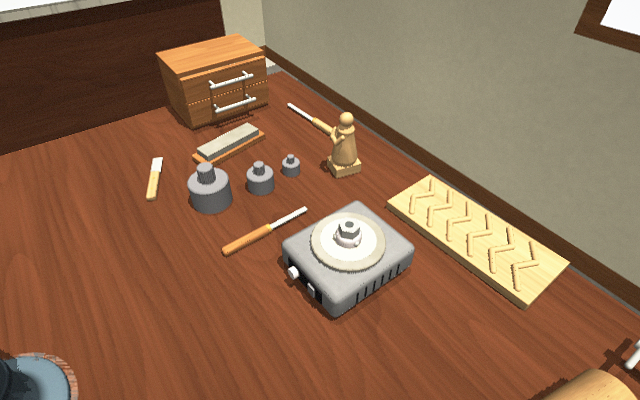

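View pics/top0.png

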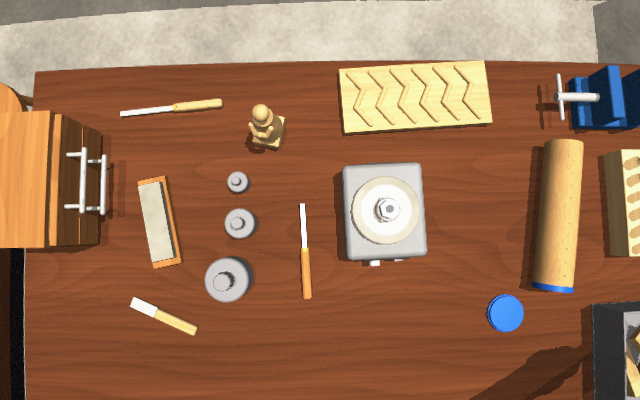

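Three caps: the big one is at side (207,183) / top (226,278), the middle one at side (258,176) / top (240,223), and the small one at side (292,165) / top (237,182). The job needs the middle one. I'll check its 64 mm width and look at an enlarged crop.

Run:
```python
from h import *
np.set_printoptions(precision=4,suppress=True)
S,T=cam("side"),cam("top")
for n,a,b,z in [("big",(207,183.4),(225.7,277.5),.0355),("mid",(258.3,176.3),(240.2,222.9),.0355),("small",(292.4,164.6),(234.4,182.7),.0355),("nut",(351.3,228.4),(390.1,207.8),.11),("wheel",(346.1,237.6),(385.6,212),.082),("fig",(343.3,142.1),(260.7,122.2),.08)]:
    print(n,tri(ray("side",a,S),ray("top",b,T)),atz("side",a,z,S),atz("top",b,z,T))
t=cv2.imread("pics/top0.png")
for d in nets.search_frame("cap","top"):
    l,tt,r,b=d["bbox"]; p,q=atz("top",(l,(tt+b)/2),.045,T),atz("top",(r,(tt+b)/2),.045,T); print(np.round(d["bbox"],1),d["conf"],np.linalg.norm(p-q))
a=cv2.resize(t[160:310,190:310],None,fx=3.6,fy=3.6,interpolation=cv2.INTER_CUBIC)
b=cv2.resize(t[175:250,350:430],(360,540*360//432*75*120//(80*150)*0+338),interpolation=cv2.INTER_CUBIC)
c=np.zeros((540,800,3),np.uint8); c[:,:432]=a; c[:338,435:795]=b; cv2.imwrite("pics/crop1.png",c)
print(vision.get_calibration("wrist"))
```

```text
big (array([0.4569, 0.2641, 0.0465]), np.float64(0.004723217045117576)) [0.4583 0.2786 0.0355] [0.4577 0.2657 0.0355]
mid (array([0.5716, 0.2357, 0.0312]), np.float64(0.003695561528596427)) [0.5679 0.2319 0.0355] [0.5732 0.234  0.0355]
small (array([0.6673, 0.2484, 0.0141]), np.float64(0.010178998381506717)) [0.6579 0.2224 0.0355] [0.6601 0.2463 0.0355]
nut (array([ 0.596 , -0.0747,  0.1094]), np.float64(0.0019389004797487064)) [ 0.5965 -0.0756  0.11  ] [ 0.5952 -0.074   0.11  ]
wheel (array([ 0.5892, -0.0701,  0.0845]), np.float64(0.0020895169515880233)) [ 0.5916 -0.069   0.082 ] [ 0.5884 -0.07    0.082 ]
fig (array([0.782 , 0.1827, 0.0741]), np.float64(0.0016223570697506968)) [0.7774 0.1759 0.08  ] [0.7795 0.1822 0.08  ]
[206.9 256.2 253.5 301.3] 0.98 0.09848120521643776
[226.9 168.9 249.7 192. ] 0.9 0.04894622389352813
[225.6 208.1 257.9 238.9] 0.79 0.06867042879273946
{'mtx': array([[298.4799,   0.    , 315.0016],
       [  0.    , 298.4799, 195.201 ],
       [  0.    ,   0.    ,   1.    ]]), 'k1': -0.04932074007635636, 'T_tool_cam': array([[ 0.0005, -0.9643, -0.2648,  0.067 ],
       [ 1.    ,  0.0007, -0.0007, -0.0007],
       [ 0.0009, -0.2648,  0.9643, -0.1428],
       [ 0.    ,  0.    ,  0.    ,  1.    ]])}
```

View pics/crop1.png

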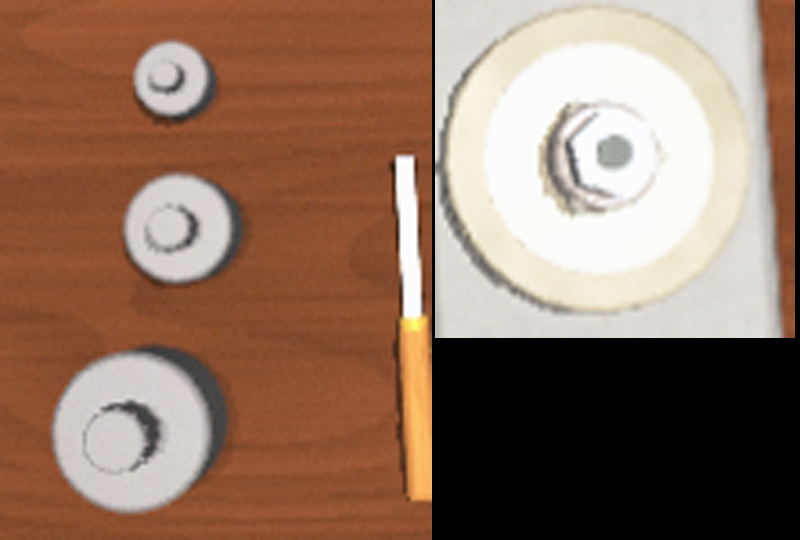

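The crop confirms the middle cap at crop (178,228), about 66 mm across against the stated 64 (the others are 98 and 49). The nut is at crop (605,152). Next I move over the nut.

>>> play_rows:
  commands: "30 -20 0 0;85 -55 0 0;140 -91 0 0;196 -127 0 0;250 -162 0 0;305 -198 0 0;360 -233 0 0;415 -269 0 0;465 -302 0 0;505 -328 0 0"
  claw: 1

```text
time: 1.8
position: [0.5933, -0.0768, 0.2317]
eef_rot: [0.0, 0.976, 0.219, 0.0]
wrist_force: [0.9, 0.3, -0.5]
opening: 0.998
finger_force: 0.0
```

>>> play_rows:
  commands: "0 0 8 0;0 0 8 0"

```text
time: 2.05
position: [0.5915, -0.0784, 0.2223]
eef_rot: [0.0, 0.976, 0.22, -0.001]
wrist_force: [0.7, -0.1, 0.5]
opening: 0.999
finger_force: 0.0
```

Run:
```python
from h import *
np.set_printoptions(precision=4,suppress=True)
st=arm.get_state(); im=vision.read_camera("wrist"); C=cam("wrist",st)
print(st["time"],st["position"],st["eef_rot"],st["joints"],st["torque"])
for t,z in [("nut_mid",.11),("wheel",.082)]:
    print(t,[(np.round(d["xy"],1).tolist(),round(d["conf"],2),atz("wrist",d["xy"],z,C)) for d in nets.spot_point(t,"wrist")])
d=nets.search_frame("nut_mid","wrist"); print(d[:2])
cv2.imwrite("pics/w1.png",im[:,:,::-1])
```

```text
2.05 [ 0.5915 -0.0784  0.2223] [ 0.      0.9756  0.2195 -0.0012] [ 0.3095  0.3112 -0.2965  1.725   0.1001  1.1225 -1.1454] [-0.0043 -0.0014  0.0189]
nut_mid [([306.5, 186.2], 0.84, array([ 0.5923, -0.0687,  0.11  ]))]
wheel []
[{'bbox': [288.7, 164.4, 331.8, 211.3], 'conf': 0.68}]
```

View pics/w1.png

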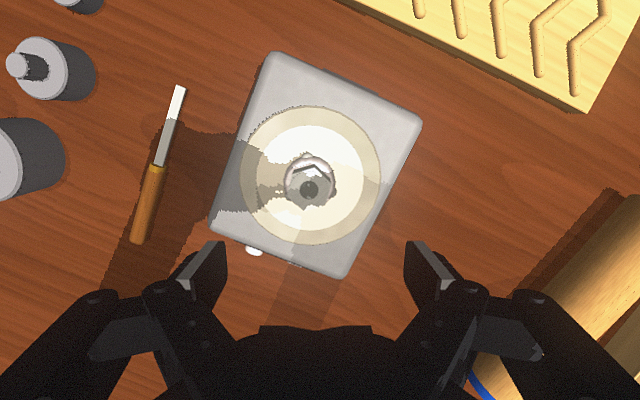

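The wheel and hub centre are near (310,176), and the nut's top face with its bore is near (309,188). The nut is not yet lined up with the fingers. I'll enlarge it and project a hexagon model to get its angle.

Run:
```python
from h import *
np.set_printoptions(precision=4,suppress=True)
st=arm.get_state(); C=cam("wrist",st)
im=cv2.imread("pics/w1.png")
g=cv2.cvtColor(im,cv2.COLOR_BGR2GRAY)
# wheel rim ellipse by colour: tan rim vs grey
s=8;x0,y0,w,h=275,145,70,70
G=cv2.GaussianBlur(g.astype(np.float32),(0,0),.8);gx=cv2.Sobel(G,-1,1,0);gy=cv2.Sobel(G,-1,0,1);M=np.hypot(gx,gy)
def hexpts(c,yaw,z,n=1):
    a=yaw+np.pi/6+np.arange(7)*np.pi/3; r=.017/np.cos(np.pi/6)
    v=[np.array([c[0]+r*np.cos(t),c[1]+r*np.sin(t),z]) for t in a]
    return np.array([v[i]+(v[i+1]-v[i])*f for i in range(6) for f in np.linspace(0.05,.95,12)]) if n else v
res=[]
for yaw in np.radians(np.arange(0,60,2)):
  best=(-1,)
  for dx in np.arange(-.008,.0081,.001):
    for dy in np.arange(-.008,.0081,.001):
      c=(.5935+dx,-.0715+dy); P=np.array([proj(p,C) for p in hexpts(c,yaw,.12)]).astype(np.float32)
      m=cv2.remap(M,P[:,0],P[:,1],cv2.INTER_LINEAR).ravel(); m=np.minimum(m,60).mean()
      if m>best[0]: best=(m,c)
  res.append((best[0],np.degrees(yaw),best[1]))
res.sort(key=lambda r:-r[0])
for r in res[:8]: print(r[0],r[1],np.round(r[2],4))
crop=cv2.resize(im[y0:y0+h,x0:x0+w],None,fx=8,fy=8,interpolation=cv2.INTER_CUBIC); o=crop[:,:230*8].copy()
P=[((proj(p,C)-[x0,y0])*8+3.5).astype(int) for p in hexpts(res[0][2],np.radians(res[0][1]),.12,0)]
cv2.polylines(o,[np.array(P)],False,(0,0,255),1)
v=np.hstack([crop,o]); cv2.imwrite("pics/crop2.png",cv2.resize(v,(800,400)))
```

```text
56.189 36.0 [ 0.5935 -0.0725]
56.05676 44.0 [ 0.5945 -0.0725]
55.94843 38.0 [ 0.5935 -0.0725]
55.9013 40.0 [ 0.5935 -0.0725]
55.612083 42.0 [ 0.5935 -0.0725]
55.57169 46.0 [ 0.5945 -0.0725]
55.441677 34.0 [ 0.5935 -0.0725]
54.968452 32.0 [ 0.5935 -0.0725]
```

View pics/crop2.png

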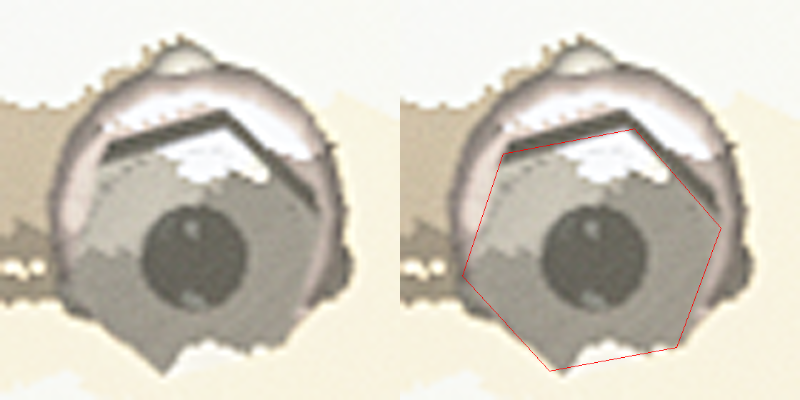

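The red fit (36°) is a few degrees off: the visible corners are at crop (105,158), (226,126), (318,208), (165,373) and about (76,272). I'll fit those corners directly.

Run:
```python
from h import *
from scipy.optimize import least_squares
st=arm.get_state(); C=cam("wrist",st)
V=np.array([(105,158),(226,126),(318,208),(165,373),(76,272)],float); uv=(V-2)/(400/70)+[275,145]
W=np.array([atz("wrist",u,.12,C)[:2] for u in uv]); 
def f(p):
    a=p[2]+np.pi/6+np.arange(6)*np.pi/3; H=p[:2]+.01963*np.c_[np.cos(a),np.sin(a)]
    d=W[:,None]-H[None]; i=np.argmin((d**2).sum(2),1); return d[np.arange(len(W)),i].ravel()
for y in (36,41,46):
    r=least_squares(f,[.593,-.072,np.radians(y)]); print(r.x[:2],np.degrees(r.x[2]),r.cost,np.round(r.fun*1000,1))
q=q2R(st["eef_rot"]);print(np.round(q,3), np.degrees(np.arctan2(q[1,0],q[0,0])),np.degrees(np.arctan2(q[1,1],q[0,1])))
print(q.T@(np.r_[r.x[:2],.11]-st["position"])*1000)
```

```text
[ 0.59459528 -0.07298689] 40.703144519769296 2.9923487121926833e-06 [-0.  -0.7 -1.   0.1  0.2  1.1 -0.7 -0.3  1.6 -0.2]
[ 0.59459531 -0.0729869 ] 40.70355638558029 2.9923487276461662e-06 [-0.  -0.7 -1.   0.1  0.2  1.1 -0.7 -0.3  1.6 -0.2]
[ 0.5945953 -0.0729869] 40.7034379683436 2.9923487137114832e-06 [-0.  -0.7 -1.   0.1  0.2  1.1 -0.7 -0.3  1.6 -0.2]
[[ 0.906  0.424 -0.   ]
 [ 0.424 -0.906 -0.001]
 [-0.     0.001 -1.   ]] 25.095898718426543 -64.90407996938447
[  5.88197135  -5.91442714 113.45949328]
```

>>> play_rows:
  commands: "3 -3 20 7;6 -6 40 14.4;6 -6 60 14.4;6 -6 70 14.4;6 -6 70 14.4"

```text
time: 2.88
position: [0.5943, -0.0709, 0.1523]
eef_rot: [-0.0, 0.995, 0.095, -0.001]
wrist_force: [0.2, 0.4, 0.3]
opening: 0.998
finger_force: 0.0
```

Run:
```python
from h import *
st=arm.get_state(); C=cam("wrist",st); im=vision.read_camera("wrist")
q=q2R(st["eef_rot"]); print(st["position"],st["joints"],"y ang",np.degrees(np.arctan2(q[1,1],q[0,1])))
n=nets.spot_point("nut_mid","wrist"); print([(d["xy"],d["conf"],atz("wrist",d["xy"],.11,C)) for d in n])
print(q.T@(np.array([.5946,-.073,.104])-st["position"])*1000)
o=im[:,:,::-1].copy()
for z in(.12,.1):
    a=np.radians(40.7)+np.pi/6+np.arange(7)*np.pi/3
    P=[proj([.5946+.01963*np.cos(t),-.073+.01963*np.sin(t),z],C) for t in a]; cv2.polylines(o,[(np.array(P)*16).astype(int)],False,(0,0,255),1,shift=4)
cv2.imwrite("pics/w2.png",cv2.resize(o[100:400,120:520],(800,600),interpolation=cv2.INTER_CUBIC))
```

```text
[ 0.59433759 -0.07086547  0.15232101] [ 0.26023591  0.3840592  -0.25556233  1.78263876  0.11345403  0.99117824
 -1.42007338] y ang -79.07568738621968
[([313.4, 222.4], 0.88, array([ 0.59127132, -0.06954507,  0.11      ]))]
[-0.0532635   2.16566888 48.32030746]
```

View pics/w2.png

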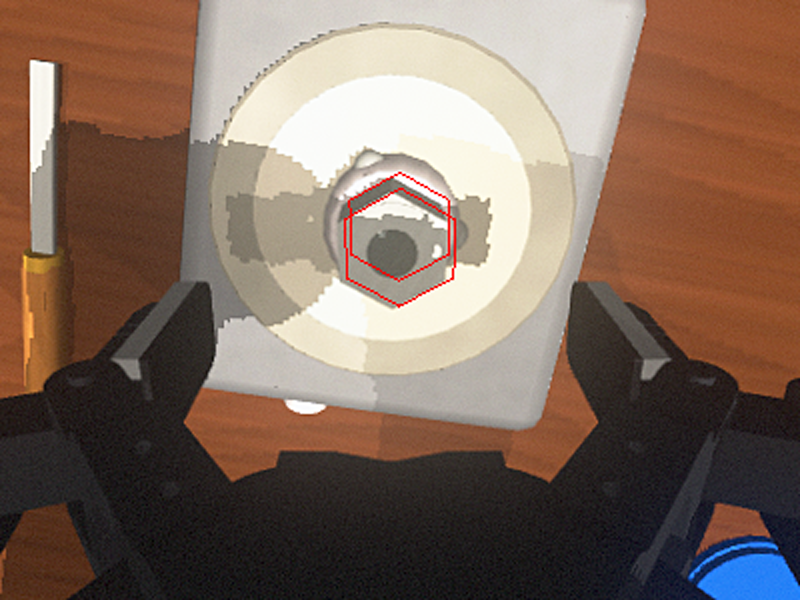

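The hexagon is aligned with the fingers. The nut's top-face centre is at crop (391,250), and the finger gap is also centred at column 391. I descend straight and grip.

>>> play_rows:
  commands: "0 0 20 0;0 0 40 0;0 0 48 0;0 0 48 0"

```text
time: 3.48
position: [0.594, -0.0701, 0.1037]
eef_rot: [-0.0, 0.995, 0.095, -0.001]
wrist_force: [0.6, -0.3, 1.5]
opening: 1.001
finger_force: 0.0
```

>>> play_rows:
  commands: "0 0 0 0;0 0 0 0;0 0 0 0;0 0 0 0;0 0 0 0;0 0 0 0;0 0 0 0;0 0 0 0"
  claw: 0

```text
time: 4.47
position: [0.5958, -0.071, 0.1064]
eef_rot: [0.001, 0.995, 0.095, 0.001]
wrist_force: [-0.7, -2.0, 5.7]
opening: 0.379
finger_force: 61.1
```

Gripped flat to flat (opening 0.38, about 33 mm). Now I turn it clockwise.

>>> play_rows:
  commands: "0 0 -1 6;0 0 -1 13;0 0 -1 20;0 0 -1 27;0 0 -1 34;0 0 -1 40;0 0 -1 44;0 0 -1 44;0 0 -1 44"

```text
time: 5.6
position: [0.5954, -0.0727, 0.1064]
eef_rot: [0.001, 0.958, -0.285, 0.001]
wrist_force: [0.1, -5.9, 1.2]
opening: 0.377
finger_force: 60.8
```

```bash
cat > s.py <<'E'
from h import *
st=arm.get_state(); q=q2R(st["eef_rot"]); print(st["time"],st["position"],"yang",np.degrees(np.arctan2(q[1,1],q[0,1])),"j",np.round(st["joints"],3),"F",st["wrist_force"],"T",st["torque"],st["opening"])
E
python3 s.py
```

```text
5.6 [ 0.59542942 -0.0726978   0.10639384] yang -123.14699798248984 j [ 0.129  0.43  -0.094  1.818  0.053  0.895 -2.14 ] F [ 0.12286546 -5.85456531  1.1862565 ] T [-1.11330103 -0.1613788  -0.12317799] 0.3773218929050905
```

>>> play_rows:
  commands: "0 0 0 3;0 0 0 6;0 0 0 9;0 0 0 9"

```text
time: 6.1
position: [0.5957, -0.0732, 0.1065]
eef_rot: [0.002, 0.935, -0.355, 0.002]
wrist_force: [1.3, -7.2, 1.3]
opening: 0.382
finger_force: 64.3
```

```bash
python3 s.py
```

```text
6.1 [ 0.59565764 -0.07323179  0.10645741] yang -131.6342129619616 j [ 0.103  0.429 -0.064  1.819  0.042  0.893 -2.279] F [ 1.30056366 -7.24247529  1.27411331] T [-1.52901486 -0.23068856  1.4654601 ] 0.3815920990411822
```

>>> play_rows:
  commands: "0 0 0 1.5;0 0 0 1.5;0 0 0 1.5"

```text
time: 6.48
position: [0.5956, -0.0733, 0.1064]
eef_rot: [0.003, 0.931, -0.366, 0.002]
wrist_force: [0.8, -8.2, 2.4]
opening: 0.383
finger_force: 67.3
```

```bash
python3 s.py
```

```text
6.475 [ 0.59563916 -0.07330423  0.10644694] yang -132.9219458119738 j [ 0.099  0.428 -0.06   1.819  0.04   0.893 -2.3  ] F [ 0.75772086 -8.16391706  2.36110001] T [-1.53699884 -0.1732376   2.08284272] 0.38289777426262284
```

The reaction torque rose to 2.1 N m with almost no further motion, so the nut is at its stop (about 52° turned). I release, rise and turn back.

>>> play_rows:
  commands: "0 0 0 -0.5;0 0 0 -0.5;0 0 0 -0.5;0 0 0 -0.5"
  claw: 0.7

```text
time: 6.98
position: [0.595, -0.0694, 0.1062]
eef_rot: [-0.0, 0.93, -0.367, -0.0]
wrist_force: [0.0, -0.5, 0.2]
opening: 0.7
finger_force: 0.0
```

>>> play_rows:
  commands: "0 0 -30 -0.5;0 0 -80 -8;0 0 -110 -18;0 0 -110 -28;0 0 -110 -38;0 0 -110 -48;0 0 -110 -54.5;0 0 -110 -54.5"

```text
time: 7.98
position: [0.595, -0.0701, 0.2162]
eef_rot: [-0.0, 0.995, 0.099, -0.0]
wrist_force: [0.7, 0.6, -0.1]
opening: 0.694
finger_force: 0.0
```

Run:
```python
exec(open('s.py').read())
im=vision.read_camera("wrist"); C=cam("wrist",st); 
for n,z in(("nut_mid",.11),("wheel",.082)): print([(d["xy"],d["conf"],atz("wrist",d["xy"],z,C)) for d in nets.spot_point(n,"wrist")])
o=im[:,:,::-1].copy()
cv2.imwrite("pics/w3.png",cv2.resize(o[130:260,240:400],(800,600),interpolation=cv2.INTER_CUBIC))
# wheel outer rim via ellipse: fit tan/grey boundary with projected circle search
G=cv2.GaussianBlur(cv2.cvtColor(o,cv2.COLOR_BGR2GRAY).astype(np.float32),(0,0),1);M=np.hypot(cv2.Sobel(G,-1,1,0),cv2.Sobel(G,-1,0,1))
b=[]
t=np.linspace(0,2*np.pi,120)
for x in np.arange(.585,.602,.0005):
  for y in np.arange(-.082,-.064,.0005):
    P=np.array([proj([x+.07*np.cos(a),y+.07*np.sin(a),.082],C) for a in t],np.float32)
    b.append((np.minimum(cv2.remap(M,P[:,0],P[:,1],1),50).mean(),x,y))
b.sort(); print(b[-3:])
print("cap shift",q.T@(np.array([.571,.234,.18])-st["position"])*1000)
```

```text
7.975 [ 0.59503203 -0.07005369  0.21623941] yang -78.65961688174603 j [ 0.224  0.313 -0.21   1.73   0.071  1.106 -1.382] F [ 0.72771108  0.64956728 -0.13727792] T [-0.01640432  0.03184552 -0.02474162] 0.6944386377613845
[([313.7, 196.4], 0.93, array([ 0.59198266, -0.06859998,  0.11      ]))]
[]
[(np.float32(38.361633), np.float64(0.593999999999999), np.float64(-0.0705)), (np.float32(38.723804), np.float64(0.593999999999999), np.float64(-0.06949999999999999)), (np.float32(38.981167), np.float64(0.593999999999999), np.float64(-0.06999999999999999))]
cap shift [  36.22801172 -302.82491258   36.38796928]
```

View pics/w3.png

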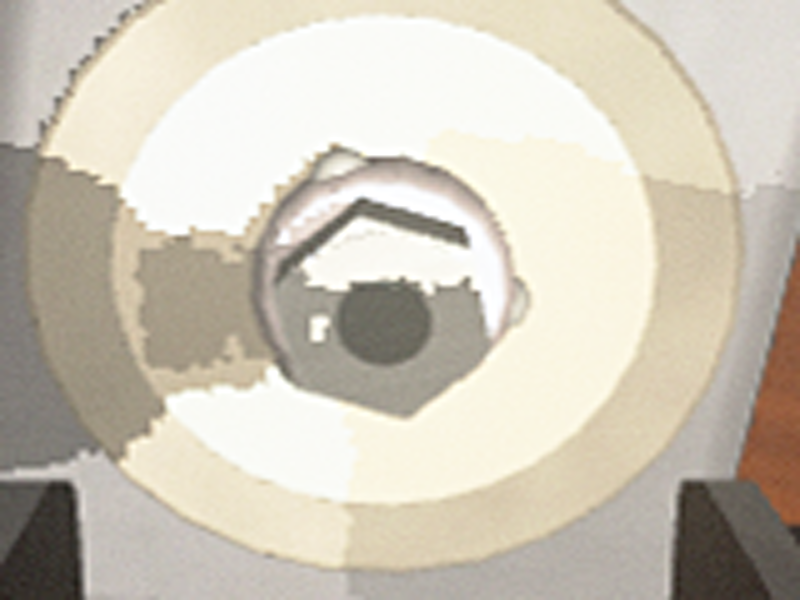

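The nut has turned (its far corner is now at crop (362,205)), and the wheel centre fits (0.594,-0.070), agreeing with the grip. Next I move to the middle cap.

>>> play_rows:
  commands: "4 -30 0 0;11 -90 0 0;18 -150 8 0;25 -210 16 0;32 -265 26 0;36 -303 36 0;36 -303 36 0;36 -303 36 0"
  claw: 0.7

```text
time: 9.12
position: [0.5707, 0.2331, 0.1802]
eef_rot: [0.001, 0.995, 0.099, -0.0]
wrist_force: [-0.3, -0.1, -1.0]
opening: 0.703
finger_force: 0.0
```

Run:
```python
exec(open('s.py').read())
im=vision.read_camera("wrist"); C=cam("wrist",st); 
print([(d["xy"],d["conf"],atz("wrist",d["xy"],.0355,C)) for d in nets.spot_point("cap_mid","wrist")])
o=im[:,:,::-1].copy()
G=cv2.GaussianBlur(cv2.cvtColor(o,cv2.COLOR_BGR2GRAY).astype(np.float32),(0,0),1);M=np.hypot(cv2.Sobel(G,-1,1,0),cv2.Sobel(G,-1,0,1))
t=np.linspace(0,2*np.pi,90);b=[]
def circ(x,y,r,z): return np.array([proj([x+r*np.cos(a),y+r*np.sin(a),z],C) for a in t],np.float32)
for x in np.arange(.556,.586,.001):
  for y in np.arange(.219,.25,.001):
    b.append((sum(np.minimum(cv2.remap(M,P[:,0],P[:,1],1),80).mean() for P in (circ(x,y,.032,.045),circ(x,y,.012,.071))),x,y))
b.sort(); print(b[-3:]); x,y=b[-1][1:]
for r,z in((.032,.045),(.012,.071),(.032,0)): cv2.polylines(o,[(circ(x,y,r,z)*16).astype(int)],True,(0,0,255),1,shift=4)
cv2.imwrite("pics/w4.png",o)
print("shift",q.T@(np.array([x,y,.0475])-st["position"])*1000)
```

```text
9.125 [0.57070995 0.2330873  0.18016156] yang -78.63379145666626 j [-0.178  0.394 -0.344  1.714  0.15   1.06  -1.943] F [-0.33186532 -0.05498233 -0.97144889] T [-3.52300667e-02 -1.38447482e-02 -8.86044365e-06] 0.7034977225969985
[([269.5, 287.4], 0.93, array([0.44575412, 0.25962032, 0.0355    ])), ([327.0, 85.8], 0.87, array([0.66231916, 0.24109862, 0.0355    ])), ([312.8, 182.6], 0.75, array([0.57082526, 0.23605175, 0.0355    ]))]
[(np.float32(137.84836), np.float64(0.5740000000000001), np.float64(0.23500000000000001)), (np.float32(138.49084), np.float64(0.5720000000000001), np.float64(0.23500000000000001)), (np.float32(139.40955), np.float64(0.5740000000000001), np.float64(0.23600000000000002))]
shift [  3.82514662  -2.35383772 132.65830239]
```

View pics/w4.png

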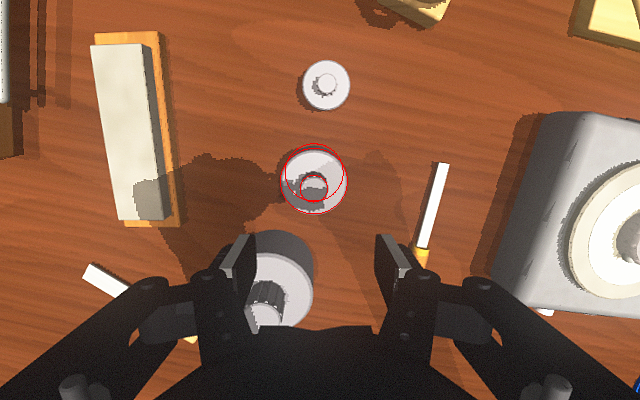

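The model circles sit on the middle cap (shoulder around (314,180), knob (314,188)), giving a centre of (0.573,0.2355) at the expected heights. I descend and grip the knob.

>>> play_rows:
  commands: "3.5 -2.3 30 0;3.5 -2.3 80 0;3.5 -2.3 115 0;3.5 -2.3 130 0;3.5 -2.3 130 0;3.5 -2.3 130 0"

```text
time: 9.98
position: [0.5752, 0.2372, 0.0523]
eef_rot: [-0.001, 0.995, 0.099, 0.002]
wrist_force: [0.5, -0.2, -0.0]
opening: 0.7
finger_force: 0.0
```

>>> play_rows:
  commands: "0 0 0 0;0 0 0 0;0 0 0 0;0 0 0 0;0 0 0 0;0 0 0 0;0 0 0 0"
  claw: 0

```text
time: 10.85
position: [0.5744, 0.2371, 0.0515]
eef_rot: [-0.0, 0.995, 0.099, 0.001]
wrist_force: [-0.3, -0.7, 5.4]
opening: 0.255
finger_force: 58.6
```

>>> play_rows:
  commands: "0 0 -30 0;0 0 -80 0;0 0 -130 0;0 0 -130 0;0 0 -130 0"

```text
time: 11.48
position: [0.5725, 0.2365, 0.1793]
eef_rot: [0.0, 0.995, 0.1, -0.001]
wrist_force: [-0.1, -0.4, -1.3]
opening: 0.254
finger_force: 59.1
```

Run:
```python
exec(open('s.py').read())
for c in("side","wrist"):
    im=vision.read_camera(c)[:,:,::-1]; cv2.imwrite(f"pics/{c}5.png",im)
s=cv2.imread("pics/side5.png")[60:260,180:420]; w=cv2.imread("pics/wrist5.png")[130:400,160:480]
cv2.imwrite("pics/c5.png",np.hstack([cv2.resize(s,(400,333)),cv2.resize(w,(395,333))]))
print("shift",q.T@(np.array([.594,-.0707,.18])-st["position"])*1000)
```

```text
11.475 [0.57252784 0.23650386 0.1793379 ] yang -78.57230531265556 j [-0.179  0.401 -0.347  1.706  0.153  1.063 -1.947] F [-0.05657205 -0.44058705 -1.30801078] T [-0.0203675   0.01250584 -0.0273997 ] 0.25404337415588385
shift [-39.82102542 305.36826341  -0.45925446]
```

View pics/c5.png

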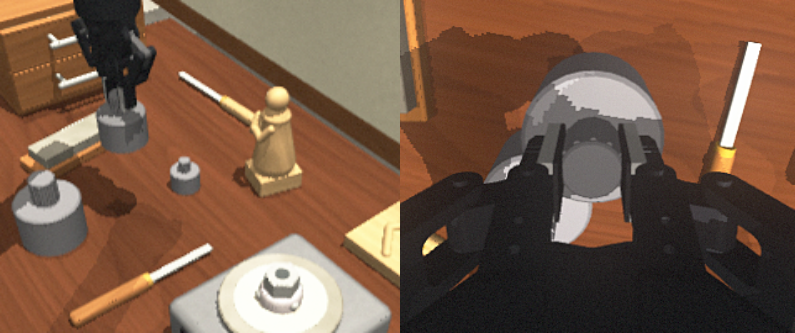

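The middle cap is held upright by its knob, centred between the pads (knob top at about full-image (315,266)), and the nut shows clear at the wheel. I lift above the nut height and carry it over.

>>> play_rows:
  commands: "0 0 -25 0;-5 40 -35 0;-13 100 -35 0;-21 160 -35 0;-29 220 -35 0;-36 275 -35 0;-40 305 -35 0;-40 305 -35 0;-40 305 -35 0;-40 305 -35 0"

```text
time: 12.82
position: [0.5943, -0.0673, 0.2146]
eef_rot: [-0.001, 0.995, 0.101, -0.001]
wrist_force: [0.7, -0.8, -1.2]
opening: 0.256
finger_force: 59.1
```

Run:
```python
exec(open('s.py').read())
im=vision.read_camera("wrist"); C=cam("wrist",st); o=im[:,:,::-1].copy()
G=cv2.GaussianBlur(cv2.cvtColor(o,cv2.COLOR_BGR2GRAY).astype(np.float32),(0,0),1);M=np.hypot(cv2.Sobel(G,-1,1,0),cv2.Sobel(G,-1,0,1))
t=np.linspace(0,2*np.pi,120);b=[];k=[]
def sc(x,y,r,z,m,lo=0,hi=400):
    P=np.array([proj([x+r*np.cos(a),y+r*np.sin(a),z],C) for a in t],np.float32); P=P[(P[:,1]<hi)]
    return np.minimum(cv2.remap(M,P[:,0],P[:,1],1),m).mean()
for x in np.arange(.585,.603,.0005):
  for y in np.arange(-.08,-.062,.0005):
    b.append((sc(x,y,.07,.082,50,hi=230),x,y))
p=st["position"]
for dx in np.arange(-.006,.0061,.0005):
  for dy in np.arange(-.006,.0061,.0005):
    k.append((sc(p[0]+dx,p[1]+dy,.012,p[2]+.0205,60)+sc(p[0]+dx,p[1]+dy,.032,p[2]-.005,60,hi=235),p[0]+dx,p[1]+dy))
b.sort();k.sort();print("wheel",np.round(b[-3:],4).tolist());print("cap",np.round(k[-3:],4).tolist())
print("to wheel from cap (tool)",q.T@np.array([b[-1][1]-k[-1][1],b[-1][2]-k[-1][2],0])*1000, "abs target", q.T@(np.array([.594,-.0707,p[2]])-p)*1000)
cv2.imwrite("pics/w6.png",o)
```

```text
12.825 [ 0.5943178  -0.06734181  0.21459569] yang -78.36421187054327 j [ 0.227  0.314 -0.219  1.733  0.074  1.104 -1.383] F [ 0.65102906 -0.82705659 -1.16870986] T [ 0.00109152  0.012987   -0.06081366] 0.25592273492396506
wheel [[42.4049, 0.591, -0.0735], [42.4199, 0.5905, -0.073], [42.657, 0.591, -0.073]]
cap [[107.6775, 0.5923, -0.0673], [108.0738, 0.5918, -0.0668], [108.1844, 0.5928, -0.0673]]
to wheel from cap (tool) [-2.92164655e+00  5.17527096e+00 -4.89953139e-03] abs target [-0.98858412  3.22507391 -0.00382131]
```

View pics/w6.png

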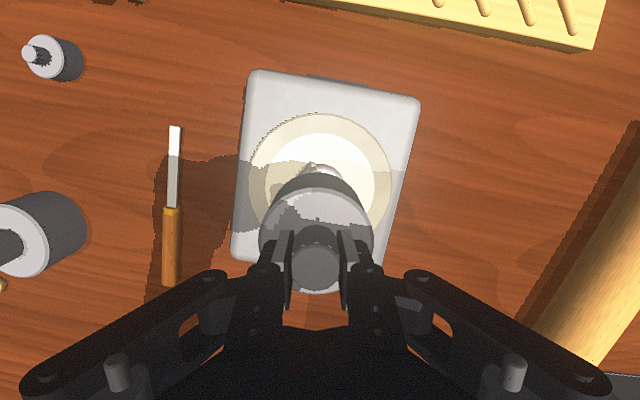

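The cap hangs level above the wheel. The wheel centre column (~320) is about 4 px to the right of the cap's (~316), so I correct by (-2, +4) mm and lower over the nut.

>>> play_rows:
  commands: "-2 4 0 0;-2 4 15 0;-2 4 35 0;-2 4 50 0;-2 4 56 0;-2 4 56 0;-2 4 56 0"

```text
time: 13.75
position: [0.5941, -0.0744, 0.16]
eef_rot: [0.0, 0.995, 0.099, 0.001]
wrist_force: [1.0, 1.0, 0.5]
opening: 0.258
finger_force: 59.1
```

>>> play_rows:
  commands: "0 0 3 0;0 0 6 0;0 0 9 0;0 0 9 0"

```text
time: 14.25
position: [0.5938, -0.0739, 0.1504]
eef_rot: [-0.0, 0.995, 0.1, 0.0]
wrist_force: [0.1, 0.8, -0.4]
opening: 0.255
finger_force: 59.2
```

>>> play_rows:
  commands: "0 -2.3 0 0;0 -2.3 2 0;0 -2.3 4 0;0 -2.3 6 0;0 -2.3 6 0"

```text
time: 14.88
position: [0.5944, -0.0711, 0.1455]
eef_rot: [-0.0, 0.995, 0.1, 0.002]
wrist_force: [0.3, 1.8, 5.0]
opening: 0.254
finger_force: 59.8
```

```bash
python3 s.py
```

```text
14.875 [ 0.59436215 -0.07106106  0.14552325] yang -78.55917440536577 j [ 0.224  0.385 -0.21   1.793  0.094  0.97  -1.395] F [0.28749356 1.75473828 5.01068435] T [ 0.61496864 -0.14726373 -0.01088234] 0.25366692744034336
```

Light contact, with the hub pushing the cap toward +y. I yield 1 mm that way and go on down gently.

>>> play_rows:
  commands: "0 -1 0 0;0 -1 1 0;0 -1 2 0;0 -1 2 0"

```text
time: 15.38
position: [0.5946, -0.0706, 0.1447]
eef_rot: [0.0, 0.995, 0.1, 0.002]
wrist_force: [-0.7, 2.6, 9.6]
opening: 0.249
finger_force: 60.2
```

```bash
python3 s.py
```

```text
15.375 [ 0.59460436 -0.07064199  0.14469046] yang -78.57291964202474 j [ 0.223  0.386 -0.21   1.794  0.095  0.967 -1.397] F [-0.73817249  2.5777043   9.6118988 ] T [0.55479849 0.08467974 0.00254687] 0.2492237761057933
```

Force and height (rim about 12 mm above the stone) match the spring balls. I push on.

>>> play_rows:
  commands: "0 -1 1 0;0 -1 2 0;0 -1 3 0;0 -1 4 0;0 -1 4 0"

```text
time: 16.0
position: [0.5938, -0.0709, 0.1386]
eef_rot: [0.001, 0.995, 0.099, 0.002]
wrist_force: [4.5, 0.4, -4.4]
opening: 0.258
finger_force: 59.1
```

```bash
python3 s.py
```

```text
16.0 [ 0.59375124 -0.07090306  0.13861648] yang -78.58061240550946 j [ 0.222  0.392 -0.209  1.8    0.099  0.956 -1.4  ] F [ 4.49143731  0.36654899 -4.43911087] T [ 0.06628134 -1.04695145 -0.05815284] 0.2583422051645857
```

The force dropped suddenly: it passed the balls. Now down onto the stone.

>>> play_rows:
  commands: "1 0 2 0;1 0 4 0;1 0 6 0;1 0 8 0;1 0 8 0"

```text
time: 16.62
position: [0.5942, -0.0709, 0.1334]
eef_rot: [0.001, 0.995, 0.099, 0.0]
wrist_force: [-2.0, -1.1, 13.7]
opening: 0.256
finger_force: 60.7
```

```bash
python3 s.py
```

```text
16.625 [ 0.59422702 -0.07086892  0.13335327] yang -78.6492572403413 j [ 0.22   0.401 -0.208  1.8    0.1    0.95  -1.403] F [-2.01527257 -1.08407218 13.70587112] T [ 0.14130918  0.47591526 -0.01855291] 0.25568366597682296
```

>>> play_rows:
  commands: "0 0 1 0;0 0 2 0;0 0 3 0;0 0 3 0;0 0 3 0"

```text
time: 17.25
position: [0.5943, -0.071, 0.1332]
eef_rot: [0.001, 0.995, 0.099, 0.0]
wrist_force: [-7.7, -1.0, 24.1]
opening: 0.259
finger_force: 62.1
```

Run:
```python
exec(open('s.py').read())
a=vision.read_camera("side")[170:320,270:430,::-1]; cv2.imwrite("pics/s7.png",cv2.resize(a,(640,600),interpolation=cv2.INTER_CUBIC))
```

```text
17.25 [ 0.59429677 -0.07104951  0.13318626] yang -78.6828199171204 j [ 0.22   0.401 -0.208  1.8    0.101  0.95  -1.404] F [-7.68839046 -0.99537044 24.12310363] T [0.2750352  1.70531241 0.01513298] 0.2586356777714188
```

View pics/s7.png

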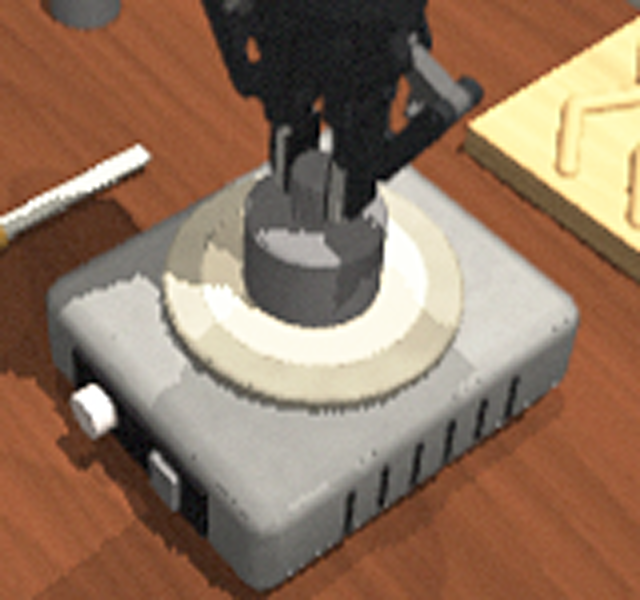

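The cap sits flush on the stone all round (rim edge at crop (315,322)), and the height held steady as the force rose to 24 N. I trim the side load, keep pressing and hand in.

>>> play_rows:
  commands: "-1 0 0.5 0;-1 0 1 0;-1 0 1 0;-1 0 1 0"

```text
time: 17.8
position: [0.5943, -0.0711, 0.1332]
eef_rot: [0.001, 0.995, 0.099, 0.001]
wrist_force: [-7.3, -0.8, 27.5]
opening: 0.253
finger_force: 62.3
```

```bash
python3 s.py; python3 -c "
from plant import arm; print(arm.sign_off())"
```

```text
17.8 [ 0.59426722 -0.07110512  0.1331574 ] yang -78.68272668280925 j [ 0.221  0.4   -0.208  1.802  0.101  0.947 -1.403] F [-7.32021086 -0.84160551 27.52855562] T [0.43339565 1.65525595 0.0076618 ] 0.25337391657588904
the job is handed in; nothing more can be done
None
```

The job is handed in at 17.8 s: the nut is turned clockwise to its stop, the middle cap is snapped on flush and still pressed down with about 27 N, and the figure was left alone.

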